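Stop the carton row and hold the magazine pusher back for reloading

TASK

Get the carton magazine ready for reloading: take the blue-handled stop plate out of its wooden stand, slide it edgewise all the way down into the magazine's slot behind the row of red cartons, and let go of it. Only then pull the green spring-loaded pusher handle back until its black pointer is level with the yellow mark, and finish still gripping it, holding it there against the spring. Leave everything else on the bench where it is.

Things in the scene. Friction and masses are not known exactly. Their poses are not given: they have to be found in the camera images.
- magazine: carton magazine bolted to the bench (fixed in a run): an aluminium channel on a dark steel base, 420 mm long, 120 mm wide; walls 55 mm high, channel floor 10 mm above the bench. Origin on the bench under the place where the green handle rests; x runs along the channel towards the red cartons (5 of them, fixed, 52 mm high, from x = +136 to +253 mm), y across it, z up. The pusher is pulled towards -x. A spring barrel sticks out of the -x end (to x = -185 mm, 49 mm high)
- slot (a point): the bottom centre of the upright slot for the stop plate, on the channel floor 10 mm above the bench, at x = +120 mm of the magazine. The slot is cut in both channel walls, open at the top (55 mm above the bench), 7 mm wide along the magazine's x with 45-degree lead-ins at the top (mouth 23 mm wide), and 82 mm long across (along y); same axes as the magazine
- pusher: green upright handle plate on a spring-loaded slide in the channel: 12 mm thick along x, 44 mm wide along y, from 22 to 105 mm above the bench, so 50 mm of it stands clear above the walls. Origin on the bench under the middle of the handle, same axes as the magazine. It rests at the magazine's origin and slides up to 110 mm towards the magazine's -x; the spring pulls it back home with about 5 N at rest rising to about 10 N at 80 mm, and it does not latch
- pointer (a point): the tip of the black pointer on the pusher (4 mm wide, over the wall on the magazine's -y side, 60 mm above the bench), at x = 0, y = -47 mm from the pusher's origin
- mark: yellow mark block, 14 x 14 mm, its top 62 mm above the bench with a black centre line, clamped beside the channel on the -y side, 45 to 85 mm from the handle's rest position towards -x (fixed in a run); origin on the bench under its centre, same axes as the magazine. Target: pointer level with it along x, i.e. beside the black line and at any rate within the block's width
- stop_plate: stop plate, about 180 g: steel blade 4 mm thick (along its x), 76 mm wide (y), 62 mm high, with a blue handle bar on top, 14 mm thick (x), 60 mm long (y), 35 mm high (62 to 97 mm above the lower edge). Origin at the middle of its lower edge, z up; either way round fits the slot, with its thin direction along the magazine's x. It stands upright in the stand, its lower edge 15 mm above the bench
- stand: wooden stand of the stop plate (fixed), 70 x 110 mm, 40 mm high, with a slot 6 mm wide and 25 mm deep along its y; origin on the bench under its middle
- brush: bystander: brush with a yellow handle, lying on the bench
- mug: bystander: green mug, 90 mm high; origin under its middle
- carton_pile: bystander: pile of three red cartons, 56 x 42 mm, 68 mm high; origin under its middle
- carton: bystander: single red carton, 56 x 42 mm, 23 mm high; origin under its middle
- glue: bystander: white glue bottle, 56 mm across, 130 mm high; origin under its middle
- blanks: bystander: stack of cardboard blanks, 112 x 87 mm, 54 mm high; origin under its middle
Mind the look-alikes: they are no part of the job. There is more than one size of the stop_plate; the one meant has the size given above.

How it is judged:
On the way, in this order (a step that is already met when the one before it is completed fails the run):
1. the stop plate stands fully down in the slot and is let go, the pusher still home (z of stop_plate in the frame of slot below 0.006 m and horizontal distance between stop_plate and slot below 0.008 m and angle between stop_plate's own z axis and vertical below 0.2 rad and angle between the x axis of stop_plate and the x axis of magazine, either way round below 0.2 rad and contact force between the fingers and stop_plate below 0.2 N and x of pusher in the frame of magazine above -0.01 m), for 0.2 s.
2. the pusher is drawn back by the fingers until its pointer is level with the mark (x of pointer in the frame of mark between -0.007 and 0.007 m and contact force between the fingers and pusher above 2 N), for 0.3 s.
At the end, for the whole second after the job is handed in: Ends with the fingers holding the pusher (over 2 N) at rest, nothing else holding it, its pointer within 7 mm of the mark's centre along the channel; the stop plate stands in the slot, let go, at rest, within 6 mm of fully down, 8 mm of the slot's centre and 0.2 rad of upright (all of step 2 and linear speed of each of pusher, stop_plate below 0.02 m/s and contact force between stop_plate and pusher below 0.5 N and contact force between the fingers and stop_plate below 0.2 N and z of stop_plate in the frame of slot below 0.006 m and horizontal distance between stop_plate and slot below 0.008 m and angle between stop_plate's own z axis and vertical below 0.2 rad and angle between the x axis of stop_plate and the x axis of magazine, either way round below 0.2 rad); the arm keeps its last pose, push and grip.
It fails at once if the pusher is drawn back more than 30 mm while the stop plate is not in the slot (x of pusher in the frame of magazine below -0.03 m and not (z of stop_plate in the frame of slot below 0.01 m and horizontal distance between stop_plate and slot below 0.012 m)).
It fails at once if a bystander is moved more than 30 mm (distance of any of brush, mug, carton_pile, carton, glue, blanks from where it was at the start of the episode above 0.03 m).
It also fails if it takes over 64 s, if anything falls off the work surface, if the arm or the gripper's body presses on something with over 40 N, if the wrist force passes 120 N, or if a joint passes its speed limit or range.

ROBOT

A 7-joint arm with a two-finger parallel gripper is mounted at the origin on the work surface. World frame = base frame: x ahead of the robot, y to its left, z up, the work surface at z = 0. Lengths are in m, angles in rad, forces in N, time in s.
With the tool pointing down it reaches from about 0.4 to 0.875 m from the base axis. Payload 19.3 kg.
Tool frame: the origin (TCP) lies midway between the tips of the shut fingers; the grasp point (between the pads) lies 19 mm behind it; z points along the fingers, y is the line along which they close (so a half turn about z gives the same grasp; the last joint's range is limited). The gripper opens to 85 mm and grips with 20 to 120 N. Pads are 22 mm wide; open, the fingers measure 114 mm over their backs; the gripper's body (76 mm by 85 mm) begins 54 mm behind the grasp point. The pads swing forward as they close: fully open they stand 13 mm farther back than shut.
Start: joints at [-1.373, 0.521, -0.036, 1.599, 0.021, 1.021, -0.113], TCP at [0.165, 0.603, 0.231] pointing down, gripper open.
Joint ranges: [-2.91, 2.91], [-0.3, 2.13], [-1.5, 1.42], [0.17, 2.43], [-1.26, 4.41], [0.16, 1.93], [-2.52, 2.52]. Speed limits (rad/s): [1.89, 1.89, 2.39, 2.39, 3.01, 3.01, 3.01].

INTERFACE

Orientations are given as [roll, pitch, yaw] about the fixed x, y, z axes, in that order (R = Rz(yaw) Ry(pitch) Rx(roll)).
In Python, from workcell import * gives the robot as it stands. The module is installed in compiled form; this text tells all that it offers.
- The arm moves only by the tool play_rows, never from a script. Its argument "deltas" is a list of rows, each a list of 7 numbers: the shift along the tool's x, y, z in units of 500 mm (1.0 is 500 mm), then the turn, a rotation vector about the tool's x, y, z in units of 120 degrees (1.0 is 120 degrees), then the closure, from 0 (fully open) to 1 (shut). A call has 1 to 10 rows; each row is the pose to reach, as a shift and turn from the pose commanded when the call began, along the tool's axes at that moment; what a row does not reach only later rows make up. A row lasts 1/10 s, in which the tool goes at most 50 mm and 8.59 degrees, less where a joint would pass 70% of its speed; a pose out of reach is approached as far as the arm can. A call with a number of a shift or a turn outside -1 to 1 is refused whole. A call with a gripper value outside its range is refused whole. The fingers move at their own pace and stop on an object; "newtons" is the grip in N (left out, the last holds). Time passes only in rows, so rows that repeat a pose let the fingers close. It gives the time, the measured TCP pose, the force, the opening and the grip force at its end, in the units of the state.
- observe(): the state, without advancing time (a new reading comes with each control period).
- grab_frame(name): name is "scene" or "top" or "wrist"; returns the picture (400x640x3 uint8, red, green, blue); there is no depth.
- get_calibration(name): a dict with "fovy" (degrees; the focal length in pixels is half the picture's height over the tangent of half this angle, whatever the lens; pixels are square), "cx", "cy" (the principal point, pixels), "xyz" and "rotation" of the camera in the world. Camera axes: x right, y down, z forward; pixel columns grow to the right and rows downward; lengths in m; the calibration is good to about 2 mm. A picture is of the moment at which its call begins: read the wrist's pose just before it. get_calibration takes no time and is no camera call; for the wrist camera it gives the pose at the moment of the call.
- job_done(): hands the job in; it is judged then, once.
The state is a dict: "clock": time; "qpos": joint angles; "qd": joint speeds; "joint_efforts": joint torques, N m; "position": TCP position; "tool_rot": TCP orientation; "force": force on the tool from outside, world axes, zero at the start; "moment": the same for the moment, N m; "grip_width": finger opening in m; "finger_force": force on a finger pad.
Only numpy, scipy, OpenCV 4.12 (cv2) and the standard library are available. Lean on these libraries where they do the work, as an engineer would, in place of code of your own. Each camera call takes 0.05 s, during which the arm holds its last target. There are 200 camera calls.

## Working session

There is one attempt and no reset: what is moved stays moved. The work goes in short steps, Python scripts to look and compute and a tool call to move; the robot and the scene stay as the last step left them, time stands still between calls to the robot, and variables do not carry over. Pictures are saved under pics/ and viewed, at most 13 in all, crops included, and the job is handed in when it is done.

Besides the shell and the picture viewer there is one more tool, called after "Call:" as a command line: name --pt "numbers of a row" for each row, then --argument value for the rest. play_rows: Moves the arm, as the interface text tells. Its arguments: {"type":"object","properties":{"deltas":{"type":"array"},"newtons":{"type":"number"}},"required":["deltas"]}

```bash
mkdir -p pics; python3 - <<'E'
from workcell import *
import cv2,json,pickle
s=observe();print(s)
d={}
for n in("scene","top","wrist"):
    c=get_calibration(n);f=grab_frame(n);d[n]=(c,f);print(n,c)
    cv2.imwrite(f"pics/{n}0.png",cv2.cvtColor(f,cv2.COLOR_RGB2BGR))
pickle.dump(d,open("f0.pkl","wb"))
E
```

```text
{'clock': 0.0, 'qpos': array([-1.37321581,  0.52203547, -0.03634146,  1.60000413,  0.02119893,
        1.02113274, -0.11279271]), 'qd': array([-0.00010284, -0.00080838,  0.00062514, -0.00118729, -0.00067354,
       -0.00090646,  0.00312429]), 'joint_efforts': array([-8.28827851e-04, -9.27129936e+01,  1.97981961e+00, -3.69922292e+01,
        1.78291602e-02,  8.20727582e-03,  7.65542723e-06]), 'position': array([0.16530573, 0.60237834, 0.2307136 ]), 'tool_rot': array([-3.14040056e+00,  7.89021143e-05,  2.87382106e+00]), 'force': array([ 0.40605622,  1.11552042, -0.22858203]), 'moment': array([-0.04294744, -0.00092424, -0.05212754]), 'finger_force': 0.0, 'grip_width': 0.08539984125267579}
scene {'fovy': 50.82402736449953, 'cx': 317.8631939617122, 'cy': 199.45948979861495, 'xyz': array([ 1.61428348, -0.39415269,  0.77534087]), 'rotation': array([-2.14059802,  0.01356884,  1.21674744])}
top {'fovy': 47.856379185193546, 'cx': 320.4499445155942, 'cy': 199.16529482337307, 'xyz': array([ 0.44897954, -0.00785721,  1.42008916]), 'rotation': array([-3.06225642,  0.00675333, -1.55999196])}
wrist {'fovy': 67.69747659224265, 'cx': 319.1701676442154, 'cy': 197.05392164369192, 'xyz': array([0.0913825 , 0.62325717, 0.37295388]), 'rotation': array([2.83829527e+00, 2.02446621e-03, 1.30339479e+00])}
```

View pics/top0.png

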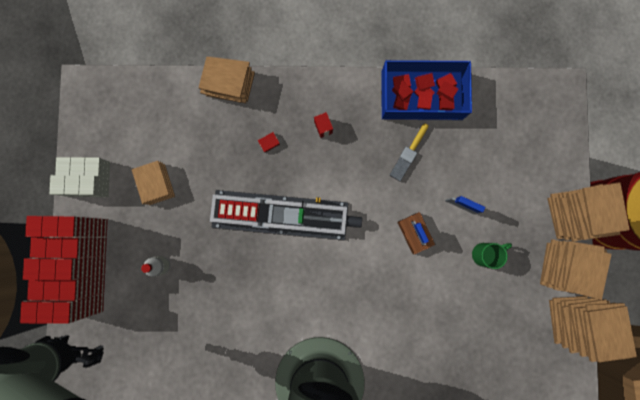

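View pics/scene0.png

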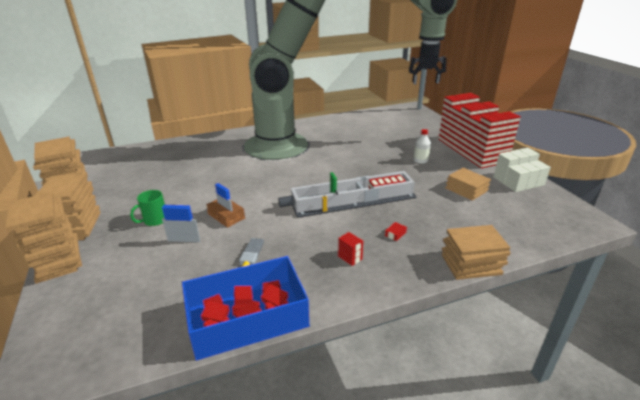

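The top view shows the magazine centred near (280,213) with red cartons at (238,210), the green handle at (301,214) and the yellow mark at (318,200). The stand with the stop plate is at (418,234). The loose look-alike plate is at (468,205).

```bash
cat > h.py <<'E'
import numpy as np,cv2
from scipy.spatial.transform import Rotation as R
def rot(e): return R.from_euler('xyz',e).as_matrix()
def foc(c,h=400): return h/2/np.tan(np.radians(c['fovy'])/2)
def cast(c,uv,z):
    uv=np.atleast_2d(np.float64(uv));f=foc(c)
    d=np.c_[(uv[:,0]-c['cx'])/f,(uv[:,1]-c['cy'])/f,np.ones(len(uv))]@rot(c['rotation']).T
    o=np.asarray(c['xyz']);return o+d*((z-o[2])/d[:,2])[:,None]
def proj(c,P):
    p=(np.atleast_2d(P)-c['xyz'])@rot(c['rotation']);return p[:,:2]/p[:,2:]*foc(c)+[c['cx'],c['cy']]
H=dict(red=[((0,130,60),(8,255,255)),((172,130,60),(180,255,255))],yellow=[((20,120,80),(33,255,255))],
 green=[((50,100,40),(85,255,255))],blue=[((105,120,50),(125,255,255))])
def blobs(img,col,amin=8):
    hsv=cv2.cvtColor(img,cv2.COLOR_RGB2HSV);m=sum(cv2.inRange(hsv,a,b) for a,b in H[col])
    cs,_=cv2.findContours(m,cv2.RETR_EXTERNAL,cv2.CHAIN_APPROX_NONE)
    return m,[c for c in cs if cv2.contourArea(c)>=amin]
E
python3 - <<'E'
from h import *
import pickle
d=pickle.load(open('f0.pkl','rb'));c,f=d['top']
for col,z in(('red',.06),('yellow',.062),('green',.105),('blue',.112)):
    for k in blobs(f,col,5)[1]:
        (x,y),wh,a=cv2.minAreaRect(k)
        if 195<x<520 and 120<y<270:
            b=cast(c,cv2.boxPoints(((x,y),wh,a)),z);print(col,(x,y),wh,a,cast(c,(x,y),z)[0].round(4),'edges',(b[1]-b[0])[:2].round(3),(b[2]-b[1])[:2].round(3))
cv2.imwrite('pics/topc.png',cv2.cvtColor(cv2.resize(f[175:265,200:460],None,fx=3,fy=3,interpolation=cv2.INTER_CUBIC),cv2.COLOR_RGB2BGR))
E
```

```text
red (237.5819854736328, 210.09837341308594) (39.20197677612305, 17.835538864135742) 5.194429397583008 [0.5213 0.2528 0.06  ] edges [ 0.054 -0.003] [-0.01  -0.119]
red (268.3692626953125, 141.6461639404297) (13.891888618469238, 17.612932205200195) 60.2551155090332 [0.732  0.1638 0.06  ] edges [ 0.028 -0.046] [-0.037 -0.022]
red (322.9319763183594, 123.73667907714844) (20.38461685180664, 14.846155166625977) 67.38013458251953 [ 0.7892 -0.0026  0.06  ] edges [ 0.018 -0.042] [-0.059 -0.025]
yellow (317.5, 199.5) (3.0, 5.0) 90.0 [0.5557 0.0114 0.062 ] edges [ 0.    -0.015] [-0.009 -0.   ]
yellow (418.7486877441406, 136.14505004882812) (6.334377765655518, 29.296497344970703) 30.256441116333008 [ 0.7529 -0.2954  0.062 ] edges [ 0.079 -0.045] [-0.01  -0.017]
green (491.0700378417969, 255.37937927246094) (38.48740005493164, 25.07607078552246) 3.5763344764709473 [ 0.3955 -0.4928  0.105 ] edges [ 0.072 -0.006] [-0.006 -0.111]
green (300.5989990234375, 215.00990295410156) (4.577171325683594, 14.229032516479492) 5.710593223571777 [0.5064 0.0596 0.105 ] edges [ 0.041 -0.004] [-0.001 -0.013]
blue (421.10003662109375, 232.70001220703125) (21.0190372467041, 6.7082037925720215) 63.43495178222656 [ 0.4587 -0.2898  0.112 ] edges [ 0.009 -0.017] [-0.054 -0.027]
blue (469.6462707519531, 204.18292236328125) (30.10234832763672, 8.311321258544922) 24.775142669677734 [ 0.5427 -0.4311  0.112 ] edges [ 0.022 -0.01 ] [-0.036 -0.079]
```

View pics/topc.png

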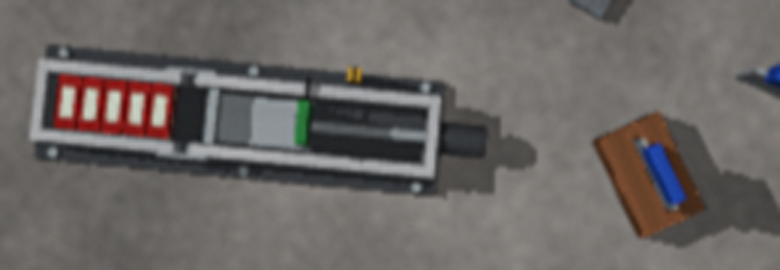

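The crop confirms the layout: five cartons, the slot at about crop (185,110), the handle at (302,122), the mark at (353,75), and the plate in the stand at (665,175). I'll move over the magazine for a close look.

Call:
play_rows --pt "-0.8 -0.76 0.02 0 0 0.7 0" --pt "-0.8 -0.76 0.02 0 0 0.7 0" --pt "-0.8 -0.76 0.02 0 0 0.7 0" --pt "-0.8 -0.76 0.02 0 0 0.7 0" --pt "-0.8 -0.76 0.02 0 0 0.7 0" --pt "-0.8 -0.76 0.02 0 0 0.7 0" --pt "-0.8 -0.76 0.02 0 0 0.7 0" --pt "-0.8 -0.76 0.02 0 0 0.7 0" --pt "-0.8 -0.76 0.02 0 0 0.7 0" --pt "-0.8 -0.76 0.02 0 0 0.7 0" --newtons 40

```text
clock: 1.15
position: [0.4244, 0.173, 0.2224]
tool_rot: [3.141, -0.0, 1.402]
force: [1.4, 1.3, 0.1]
grip_width: 0.0852
finger_force: 0.0
```

```bash
cat >> h.py <<'E'
def delta(s,xyz,yaw):
    "row (shift, turn) from state s to a tool-down pose at xyz, yaw"
    A=rot(s['tool_rot']);B=rot([np.pi,0,yaw])
    v=R.from_matrix(A.T@B).as_rotvec()
    return np.r_[A.T@(np.array(xyz)-s['position'])/.5,v/np.radians(120)].round(4)
E
python3 - <<'E'
from workcell import *
from h import *
s=observe();print(s['clock'],s['position'],s['tool_rot'],s['qpos'])
print(delta(s,[.45,.13,.22],np.radians(-4.4)))
E
```

```text
1.15 [0.42439178 0.17296818 0.22238161] [ 3.14138545e+00 -4.14209838e-04  1.40191182e+00] [-0.87006615  0.28998342  0.43439524  2.04825029 -0.1633146   0.83525199
 -0.51054205]
[-7.61e-02  6.49e-02  4.70e-03 -1.00e-04 -2.00e-04  7.06e-01]
```

Call:
play_rows --pt "-0.076 0.065 0.005 0 0 0.706 0" --pt "-0.076 0.065 0.005 0 0 0.706 0" --pt "-0.076 0.065 0.005 0 0 0.706 0" --pt "-0.076 0.065 0.005 0 0 0.706 0" --pt "-0.076 0.065 0.005 0 0 0.706 0" --pt "-0.076 0.065 0.005 0 0 0.706 0" --pt "-0.076 0.065 0.005 0 0 0.706 0" --pt "-0.076 0.065 0.005 0 0 0.706 0" --pt "-0.076 0.065 0.005 0 0 0.706 0" --pt "-0.076 0.065 0.005 0 0 0.706 0"

```text
clock: 2.15
position: [0.4496, 0.132, 0.2197]
tool_rot: [3.142, 0.0, -0.077]
force: [0.3, -0.5, 0.8]
grip_width: 0.0854
finger_force: 0.0
```

```bash
python3 - <<'E'
from workcell import *
from h import *
import pickle,time
s=observe();print(s['clock'],s['position'],s['tool_rot'],s['qpos'],abs(s['qd']).max())
c=get_calibration('wrist');f=grab_frame('wrist');pickle.dump((c,f,s),open('f1.pkl','wb'))
cv2.imwrite('pics/w1.png',cv2.cvtColor(f,cv2.COLOR_RGB2BGR))
for col,z in(('red',.06),('yellow',.062),('green',.105)):
    for k in blobs(f,col,20)[1]:
        (x,y),wh,a=cv2.minAreaRect(k)
        b=cast(c,cv2.boxPoints(((x,y),wh,a)),z);print(col,(round(x),round(y)),np.round(wh),a,cast(c,(x,y),z)[0].round(4),'edges',(b[1]-b[0])[:2].round(4),(b[2]-b[1])[:2].round(4))
E
```

```text
2.15 [0.44958432 0.13201115 0.21969978] [ 3.14152677e+00  1.21182492e-04 -7.69569461e-02] [-1.0434694   0.39152095  0.82208994  2.03848091 -0.3759899   0.86522889
 -1.65779021] 1.027754234351758
red (258, 116) [50.  2.] 88.21009063720703 [0.5184 0.1871 0.06  ] edges [-0.0001 -0.0021] [-0.047   0.0049]
red (193, 116) [122.  57.] 1.023030161857605 [0.5235 0.2506 0.06  ] edges [ 0.0528 -0.0152] [-0.0108 -0.1152]
yellow (435, 64) [18. 34.] 79.2156982421875 [0.5522 0.0173 0.062 ] edges [ 0.003  -0.0304] [-0.0153 -0.0039]
green (392, 122) [31. 53.] 5.19442892074585 [0.5058 0.0669 0.105 ] edges [ 0.0427 -0.0048] [-0.0041 -0.0253]
```

View pics/w1.png

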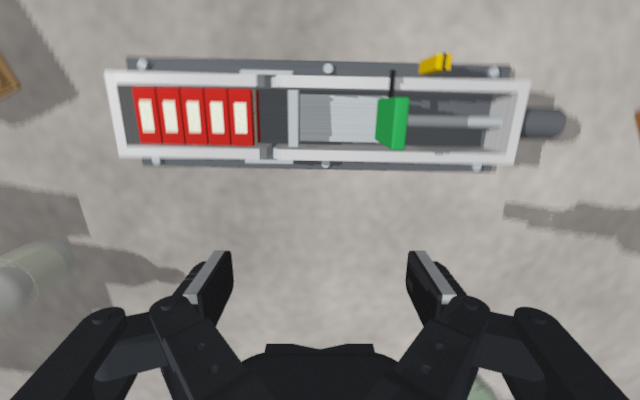

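The fingers were still moving in this picture. It shows the slot notches at about (265,82) and (265,152), the handle at (392,122), the pointer at (392,82) and the mark at (436,64). I'll let the arm settle and measure again.

Call:
play_rows --pt "0.06 0 0.02 0 0 0 0" --pt "0.06 0 0.02 0 0 0 0" --pt "0.06 0 0.02 0 0 0 0" --pt "0.06 0 0.02 0 0 0 0" --pt "0.06 0 0.02 0 0 0 0"

```text
clock: 2.7
position: [0.4792, 0.13, 0.2099]
tool_rot: [-3.141, 0.0, -0.07]
force: [0.6, -0.6, 0.7]
grip_width: 0.0852
finger_force: 0.0
```

```bash
python3 - <<'E'
from workcell import *
from h import *
import pickle
s=observe();print(s['clock'],s['position'],s['tool_rot'],abs(s['qd']).max())
c=get_calibration('wrist');f=grab_frame('wrist');pickle.dump((c,f,s),open('f2.pkl','wb'))
# oblique crop window, 4x sized about handle+mark+slot
g=cv2.resize(f[50:200,220:480],None,fx=3,fy=3,interpolation=cv2.INTER_CUBIC)
cv2.imwrite('pics/w2.png',cv2.cvtColor(g,cv2.COLOR_RGB2BGR))
for col,z in(('red',.06),('yellow',.062),('green',.105)):
    for k in blobs(f,col,20)[1]:
        (x,y),wh,a=cv2.minAreaRect(k)
        b=cv2.boxPoints(((x,y),wh,a));print(col,b.round(1).tolist(),cast(c,b,z)[:,:2].round(4).tolist())
E
```

```text
2.7 [0.47922801 0.12996413 0.2099492 ] [-3.14112027e+00  7.81212205e-05 -7.01078583e-02] 0.0028037182202851536
red [[255.0, 120.0], [257.6000061035156, 119.9000015258789], [259.8999938964844, 168.89999389648438], [257.29998779296875, 169.0]] [[0.5444, 0.1867], [0.5443, 0.1843], [0.4971, 0.1881], [0.4972, 0.1907]]
red [[130.10000610351562, 174.1999969482422], [131.0, 118.5], [253.89999389648438, 120.5], [253.0, 176.1999969482422]] [[0.5008, 0.3186], [0.554, 0.3037], [0.544, 0.1878], [0.4902, 0.1961]]
yellow [[443.5, 101.80000305175781], [445.5, 86.30000305175781], [451.6000061035156, 87.0999984741211], [449.70001220703125, 102.5999984741211]] [[0.5485, 0.0098], [0.562, 0.0088], [0.5609, 0.0031], [0.5474, 0.004]]
yellow [[418.0, 87.0], [443.0, 87.0], [443.0, 102.0], [418.0, 102.0]] [[0.5631, 0.0338], [0.5615, 0.011], [0.5484, 0.0103], [0.55, 0.0334]]
green [[371.8999938964844, 182.6999969482422], [377.6000061035156, 126.9000015258789], [409.8999938964844, 130.3000030517578], [404.1000061035156, 186.0]] [[0.4874, 0.0844], [0.5338, 0.079], [0.5293, 0.0529], [0.4825, 0.0568]]
```

View pics/w2.png

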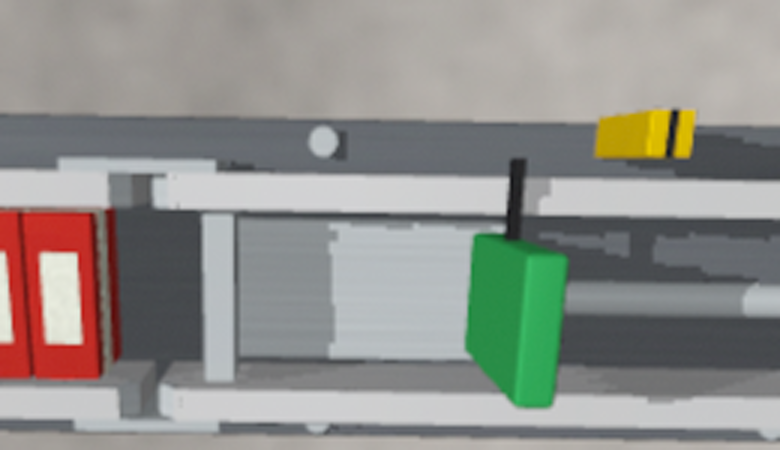

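The mark line is at crop (674,133), the pointer tip at (518,160), the handle top centre at (540,328), and the slot mouth centres at about (143,190) and (154,402). I'll convert these to positions.

```bash
python3 - <<'E'
from h import *
import pickle
c,f,s=pickle.load(open('f2.pkl','rb'))
q=lambda p,z:cast(c,np.array(p)/3+[220,50],z)[0][:2]
P=dict(mark=q((674,133),.062),tip=q((518,160),.06),green=q((540,328),.105),sf=q((143,190),.055),sn=q((154,402),.055),
 wf1=q((0,205),.055),wf2=q((780,215),.055),wn1=q((0,420),.055),wn2=q((780,438),.055),g1=q((567,255),.105),g2=q((553,405),.105))
for k,v in P.items():print(k,v.round(4))
for a,b in(('wf2','wf1'),('wn2','wn1')):
    d=P[b]-P[a];print(np.degrees(np.arctan2(d[1],d[0])))
d=P['sn']-P['sf'];print('slot y ang',np.degrees(np.arctan2(d[1],d[0]))-90)
d=P['g2']-P['g1'];print('green y ang',np.degrees(np.arctan2(d[1],d[0]))-90)
for a in(85,86):
    a=np.radians(a);ex=np.array([np.cos(a),np.sin(a)]);ey=np.array([-ex[1],ex[0]])
    for k in('mark','tip','sf','sn'):e=P[k]-P['green'];print(k,e@ex,e@ey)
# plate from top
E
```

```text
mark [0.5551 0.0091]
tip [0.5504 0.0563]
green [0.506  0.0606]
sf [0.5495 0.1748]
sn [0.4796 0.1795]
wf1 [0.5481 0.2212]
wf2 [ 0.5275 -0.0292]
wn1 [0.4769 0.2333]
wn2 [ 0.4515 -0.0361]
g1 [0.5255 0.0535]
g2 [0.4835 0.0567]
85.29383505009962
84.61999187960961
slot y ang 86.12786702324118
green y ang 85.74419810452605
mark -0.0470543726270543 -0.05337561161084475
tip -0.0003948093265721026 -0.044652868853144075
sf 0.11753107400159693 -0.0334249360495644
sn 0.11615100580368164 0.036673637486090135
mark -0.04797873888586128 -0.052546270210927094
tip -0.0011740492110151534 -0.04463917763210415
sf 0.11692982788067473 -0.03547104534239305
sn 0.11677335866984855 0.034640937352083116
```

```bash
python3 - <<'E'
from workcell import *
from h import *
print(delta(observe(),[.425,-.305,.22],np.radians(26.6)))
E
```

```text
[-4.730e-02  8.755e-01 -2.050e-02 -2.000e-04 -1.000e-04 -2.552e-01]
```

Call:
play_rows --pt "-0.047 0.876 -0.02 0 0 -0.255 0" --pt "-0.047 0.876 -0.02 0 0 -0.255 0" --pt "-0.047 0.876 -0.02 0 0 -0.255 0" --pt "-0.047 0.876 -0.02 0 0 -0.255 0" --pt "-0.047 0.876 -0.02 0 0 -0.255 0" --pt "-0.047 0.876 -0.02 0 0 -0.255 0" --pt "-0.047 0.876 -0.02 0 0 -0.255 0" --pt "-0.047 0.876 -0.02 0 0 -0.255 0" --pt "-0.047 0.876 -0.02 0 0 -0.255 0" --pt "-0.047 0.876 -0.02 0 0 -0.255 0"

```text
clock: 3.75
position: [0.423, -0.3108, 0.2204]
tool_rot: [3.139, 0.001, 0.457]
force: [-0.1, 1.0, 1.1]
grip_width: 0.0855
finger_force: 0.0
```

Call:
play_rows --pt "0 0 0 0 0 0 0" --pt "0 0 0 0 0 0 0" --pt "0 0 0 0 0 0 0"

```text
clock: 4.05
position: [0.4256, -0.3041, 0.2198]
tool_rot: [-3.141, -0.0, 0.465]
force: [-0.2, 0.3, -0.1]
grip_width: 0.0855
finger_force: 0.0
```

```bash
python3 - <<'E'
from workcell import *
from h import *
import pickle
s=observe();print(s['clock'],s['position'],s['tool_rot'],s['qpos'],abs(s['qd']).max())
c=get_calibration('wrist');f=grab_frame('wrist');pickle.dump((c,f,s),open('f3.pkl','wb'))
cv2.imwrite('pics/w3.png',cv2.cvtColor(f,cv2.COLOR_RGB2BGR))
for k in blobs(f,'blue',20)[1]:
    (x,y),wh,a=cv2.minAreaRect(k)
    b=cv2.boxPoints(((x,y),wh,a));print(b.round(1).tolist(),cast(c,b,.112)[:,:2].round(4).tolist())
E
```

```text
4.05 [ 0.42560787 -0.30407389  0.21977508] [-3.14117521e+00 -3.50523116e-04  4.65243162e-01] [ 0.01433087  0.45101824  0.67108873  1.90406    -0.35218447  0.90619704
 -0.24779501] 0.0025156308921664493
[[316.1000061035156, 189.0], [318.1000061035156, 118.5999984741211], [333.79998779296875, 119.0999984741211], [331.8999938964844, 189.39999389648438]] [[0.4289, -0.299], [0.4827, -0.2739], [0.4881, -0.2855], [0.4347, -0.3115]]
[[471.20001220703125, 109.9000015258789], [510.0, 85.5999984741211], [564.5, 172.8000030517578], [525.7000122070312, 197.10000610351562]] [[0.5441, -0.381], [0.573, -0.3976], [0.5373, -0.4828], [0.505, -0.4669]]
```

View pics/w3.png

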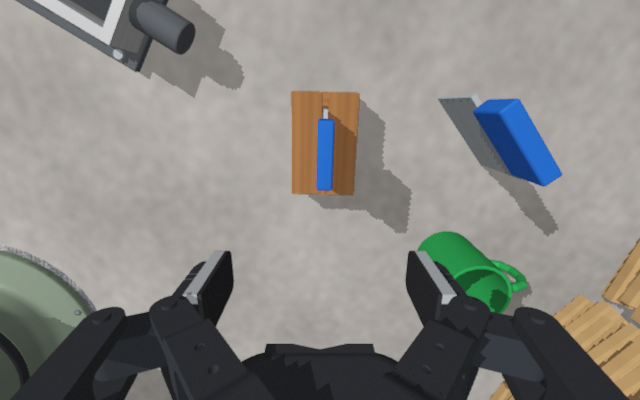

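The target plate's bar is at (325,155), 60 mm long; the bigger decoy is at (520,140) and the mug is well clear. I'll align over the bar and descend.

```bash
python3 - <<'E'
from workcell import *
from h import *
for z in(.15,.078):print(delta(observe(),[.4586,-.2925,z],np.radians(25.3)))
E
```

```text
[ 6.940e-02  8.700e-03  1.397e-01 -1.000e-04 -2.000e-04  1.130e-02]
[ 6.930e-02  8.700e-03  2.837e-01 -1.000e-04 -2.000e-04  1.130e-02]
```

Call:
play_rows --pt "0.069 0.009 0.05 0 0 0.011 0" --pt "0.069 0.009 0.14 0 0 0.011 0" --pt "0.069 0.009 0.14 0 0 0.011 0" --pt "0.069 0.009 0.14 0 0 0.011 0" --pt "0.069 0.009 0.18 0 0 0.011 0" --pt "0.069 0.009 0.22 0 0 0.011 0" --pt "0.069 0.009 0.25 0 0 0.011 0" --pt "0.069 0.009 0.284 0 0 0.011 0" --pt "0.069 0.009 0.284 0 0 0.011 0" --pt "0.069 0.009 0.284 0 0 0.011 0"

```text
clock: 5.1
position: [0.4583, -0.2945, 0.0789]
tool_rot: [3.141, -0.001, 0.44]
force: [-0.5, 0.4, 0.3]
grip_width: 0.0852
finger_force: 0.0
```

Call:
play_rows --pt "0 0 0 0 0 0 0.4" --pt "0 0 0 0 0 0 0.6" --pt "0 0 0 0 0 0 0.8" --pt "0 0 0 0 0 0 1" --pt "0 0 0 0 0 0 1" --pt "0 0 0 0 0 0 1" --pt "0 0 0 0 0 0 1" --pt "0 0 0 0 0 0 1" --pt "0 0 0 0 0 0 1" --newtons 40

```text
clock: 6.0
position: [0.458, -0.2939, 0.0779]
tool_rot: [-3.141, -0.0, 0.44]
force: [-0.9, 2.5, 5.0]
grip_width: 0.0135
finger_force: 39.6
```

Call:
play_rows --pt "0 0 -0.04 0 0 0 1" --pt "0 0 -0.08 0 0 0 1" --pt "0 0 -0.12 0 0 0 1" --pt "0 0 -0.16 0 0 0 1" --pt "0 0 -0.22 0 0 0 1" --pt "0 0 -0.28 0 0 0 1" --pt "0 0 -0.28 0 0 0 1" --pt "0 0 -0.28 0 0 0 1"

```text
clock: 6.8
position: [0.4581, -0.2937, 0.2177]
tool_rot: [3.141, -0.001, 0.44]
force: [0.6, 0.1, -2.9]
grip_width: 0.0135
finger_force: 39.3
```

```bash
python3 - <<'E'
from workcell import *
from h import *
import pickle
s=observe();print(s['clock'],s['position'],s['tool_rot'],s['qpos'],s['grip_width'],s['finger_force'])
c=get_calibration('wrist');f=grab_frame('wrist');pickle.dump((c,f,s),open('f4.pkl','wb'))
g=cv2.resize(f[100:400,160:480],None,fx=2,fy=2,interpolation=cv2.INTER_CUBIC)
cv2.imwrite('pics/w4.png',cv2.cvtColor(g,cv2.COLOR_RGB2BGR))
for z in (.218,.218):print(delta(s,[.515,.1785,z],np.radians(-4.8)))
A=rot(s['tool_rot'])
for n,p in dict(barTopEnd=(.03,0,-.034),barBotEnd=(.03,0,.001),bladeTop=(.038,0,.001),bladeBot=(.038,0,.063)).items():
    print(n,(proj(c,s['position']+A@p)[0]-[160,100])*2)
E
```

```text
6.8 [ 0.45809424 -0.29374865  0.21773224] [ 3.14143755e+00 -5.93830462e-04  4.40464426e-01] [-0.01827678  0.4909677   0.67116064  1.85409012 -0.37628016  0.92571749
 -0.30455161] 0.013545482586610678 39.31073784828186
[ 5.056e-01 -8.058e-01 -4.000e-04 -0.000e+00 -3.000e-04  2.503e-01]
[ 5.056e-01 -8.058e-01 -4.000e-04 -0.000e+00 -3.000e-04  2.503e-01]
barTopEnd [320.644111   254.12966958]
barBotEnd [320.06070597 199.20908955]
bladeTop [320.10059236 168.55555554]
bladeBot [319.50524526 122.33111777]
```

View pics/w4.png

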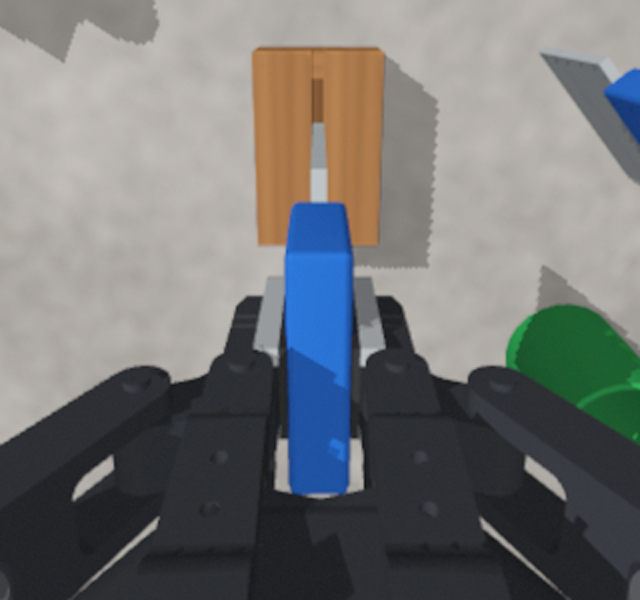

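The plate is gripped centrally: the bar end is at crop (320,251) and the blade end runs from (319,168) to (319,122), all within 1–2 px of prediction. Its lower edge is 63 mm below the TCP. I'll carry it over to the slot.

Call:
play_rows --pt "0.506 -0.806 0 0 0 0.25 1" --pt "0.506 -0.806 0 0 0 0.25 1" --pt "0.506 -0.806 0 0 0 0.25 1" --pt "0.506 -0.806 0 0 0 0.25 1" --pt "0.506 -0.806 0 0 0 0.25 1" --pt "0.506 -0.806 0 0 0 0.25 1" --pt "0.506 -0.806 0 0 0 0.25 1" --pt "0.506 -0.806 0 0 0 0.25 1" --pt "0.506 -0.806 0 0 0 0.25 1" --pt "0.506 -0.806 0 0 0 0.25 1"

```text
clock: 7.85
position: [0.5144, 0.1821, 0.2162]
tool_rot: [3.141, 0.002, -0.081]
force: [0.2, -1.2, -2.6]
grip_width: 0.0131
finger_force: 39.6
```

Call:
play_rows --pt "0 0 0 0 0 0 1" --pt "0 0 0.04 0 0 0 1" --pt "0 0 0.08 0 0 0 1" --pt "0 0 0.12 0 0 0 1" --pt "0 0 0.15 0 0 0 1" --pt "0 0 0.15 0 0 0 1" --pt "0 0 0.15 0 0 0 1"

```text
clock: 8.55
position: [0.5153, 0.1778, 0.1428]
tool_rot: [3.141, 0.0, -0.084]
force: [0.8, -0.2, -1.7]
grip_width: 0.0137
finger_force: 39.5
```

```bash
python3 - <<'E'
from workcell import *
from h import *
import pickle
s=observe();print(s['clock'],s['position'],s['tool_rot'],s['qpos'][-1],s['grip_width'],s['finger_force'])
c=get_calibration('wrist');f=grab_frame('wrist');pickle.dump((c,f,s),open('f5.pkl','wb'))
g=cv2.resize(f[60:220,190:450],None,fx=3,fy=3,interpolation=cv2.INTER_CUBIC)
cv2.imwrite('pics/w5.png',cv2.cvtColor(g,cv2.COLOR_RGB2BGR))
A=rot(s['tool_rot'])
print((proj(c,s['position']+A@(.038,0,.063))[0]-[190,60])*3, delta(s,[.515,.1785,.14],np.radians(-4.8)))
E
```

```text
8.55 [0.51530619 0.17783582 0.14281351] [ 3.14097247e+00  2.56945979e-04 -8.41931131e-02] -1.541727275152497 0.013703514695123547 39.510642886161804
[388.49183242 302.73858935] [-0.0007 -0.0013  0.0056  0.0003  0.0001 -0.0002]
```

View pics/w5.png

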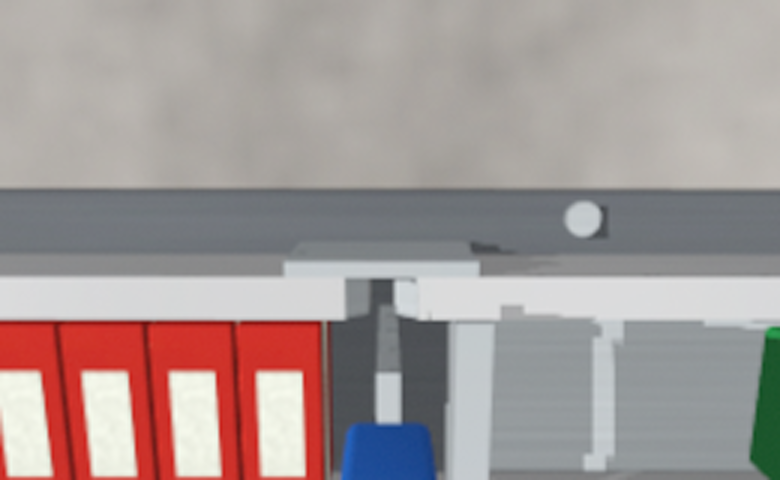

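The slot mouth is centred at crop (383,298) and closed off at the far end at row 278. The blade's lower corner is at (388,303), so it's about 1.6 mm off along the channel. I'll compute the correction.

```bash
python3 - <<'E'
from h import *
import pickle
c,f,s=pickle.load(open('f5.pkl','rb'));A=rot(s['tool_rot'])
for p in((382.5,298),(382.5,278),(382.5,262),(382.5,320)):
    w=cast(c,np.array(p)/3+[190,60],.055)[0];print(w,(A.T@(w-s['position']))*1000)
E
```

```text
[0.54991537 0.17636756 0.055     ] [34.63262787 -1.50180754 87.80369862]
[0.55508638 0.17592437 0.055     ] [39.8225894  -1.49503644 87.80236928]
[0.55917348 0.17557408 0.055     ] [43.92466427 -1.48968465 87.80131859]
[0.54414594 0.17686203 0.055     ] [28.84205114 -1.50936224 87.8051818 ]
```

Call:
play_rows --pt "-0.0015 -0.003 0 0 0 0 1" --pt "-0.0015 -0.003 0.02 0 0 0 1" --pt "-0.0015 -0.003 0.035 0 0 0 1" --pt "-0.0015 -0.003 0.05 0 0 0 1" --pt "-0.0015 -0.003 0.06 0 0 0 1" --pt "-0.0015 -0.003 0.07 0 0 0 1" --pt "-0.0015 -0.003 0.08 0 0 0 1" --pt "-0.0015 -0.003 0.08 0 0 0 1"

```text
clock: 9.4
position: [0.5144, 0.1798, 0.1021]
tool_rot: [3.141, 0.001, -0.084]
force: [-0.1, 0.2, -1.5]
grip_width: 0.0134
finger_force: 39.7
```

Call:
play_rows --pt "0 0 0.01 0 0 0 1" --pt "0 0 0.02 0 0 0 1" --pt "0 0 0.03 0 0 0 1" --pt "0 0 0.04 0 0 0 1" --pt "0 0 0.047 0 0 0 1" --pt "0 0 0.053 0 0 0 1" --pt "0 0 0.056 0 0 0 1" --pt "0 0 0.059 0 0 0 1" --pt "0 0 0.059 0 0 0 1"

```text
clock: 10.3
position: [0.5146, 0.1799, 0.0732]
tool_rot: [3.142, 0.0, -0.084]
force: [-0.0, -0.1, -1.8]
grip_width: 0.0133
finger_force: 39.7
```

Call:
play_rows --pt "0 0 0.001 0 0 0 1" --pt "0 0 0.002 0 0 0 1" --pt "0 0 0.003 0 0 0 1" --pt "0 0 0.003 0 0 0 1"

```text
clock: 10.7
position: [0.5148, 0.18, 0.0729]
tool_rot: [-3.14, -0.0, -0.084]
force: [-7.2, -1.4, 24.3]
grip_width: 0.0132
finger_force: 43.6
```

Call:
play_rows --pt "0 0 -0.002 0 0 0 1" --pt "0 0 -0.002 0 0 0 0.8" --pt "0 0 -0.002 0 0 0 0.5" --pt "0 0 -0.002 0 0 0 0.3" --pt "0 0 -0.002 0 0 0 0.3" --pt "0 0 -0.002 0 0 0 0.3" --pt "0 0 -0.002 0 0 0 0.3" --pt "0 0 -0.002 0 0 0 0.3"

```text
clock: 11.5
position: [0.5146, 0.1799, 0.0727]
tool_rot: [3.142, 0.0, -0.084]
force: [-0.1, -0.3, 0.1]
grip_width: 0.0599
finger_force: 0.0
```

Call:
play_rows --pt "0 0 -0.04 0 0 0 0.3" --pt "0 0 -0.08 0 0 0 0.3" --pt "0 0 -0.12 0 0 0 0.3" --pt "0 0 -0.16 0 0 0 0.3" --pt "0 0.05 -0.2 0 0 0 0.3" --pt "0 0.1 -0.2 0 0 0 0.3" --pt "0 0.1 -0.2 0 0 0 0.3" --pt "0 0.1 -0.2 0 0 0 0.3"

```text
clock: 12.3
position: [0.5104, 0.1301, 0.1728]
tool_rot: [-3.141, 0.0, -0.084]
force: [0.4, -0.1, 0.2]
grip_width: 0.0595
finger_force: 0.0
```

```bash
python3 - <<'E'
from workcell import *
from h import *
import pickle
s=observe();print(s['clock'],s['position'],s['tool_rot'],s['qpos'],s['grip_width'],s['finger_force'])
c=get_calibration('wrist');f=grab_frame('wrist');pickle.dump((c,f,s),open('f6.pkl','wb'))
g=cv2.resize(f[60:260,180:540],None,fx=2.2,fy=2.2,interpolation=cv2.INTER_CUBIC)
cv2.imwrite('pics/w6.png',cv2.cvtColor(g,cv2.COLOR_RGB2BGR))
for n,z in(('blue',.107),('green',.105)):
  for k in blobs(f,n,20)[1]:
    (x,y),wh,a=cv2.minAreaRect(k)
    b=cv2.boxPoints(((x,y),wh,a));print(n,b.round(1).tolist(),cast(c,b,z)[:,:2].round(4).tolist())
E
```

```text
12.3 [0.51041544 0.1300682  0.17279268] [-3.14117448e+00  1.86203612e-05 -8.43315855e-02] [-0.91456503  0.573557    0.78573724  1.94356537 -0.53898641  0.84584641
 -1.49321325] 0.05947749202265158 0.0
blue [[241.1999969482422, 163.8000030517578], [266.79998779296875, 162.1999969482422], [272.0, 245.3000030517578], [246.39999389648438, 246.89999389648438]] [[0.5504, 0.1822], [0.55, 0.164], [0.4854, 0.1688], [0.4858, 0.1887]]
green [[379.79998779296875, 233.3000030517578], [384.6000061035156, 161.3000030517578], [423.5, 163.89999389648438], [418.70001220703125, 235.89999389648438]] [[0.4876, 0.0855], [0.5432, 0.0808], [0.539, 0.0532], [0.4829, 0.0558]]
```

View pics/w6.png

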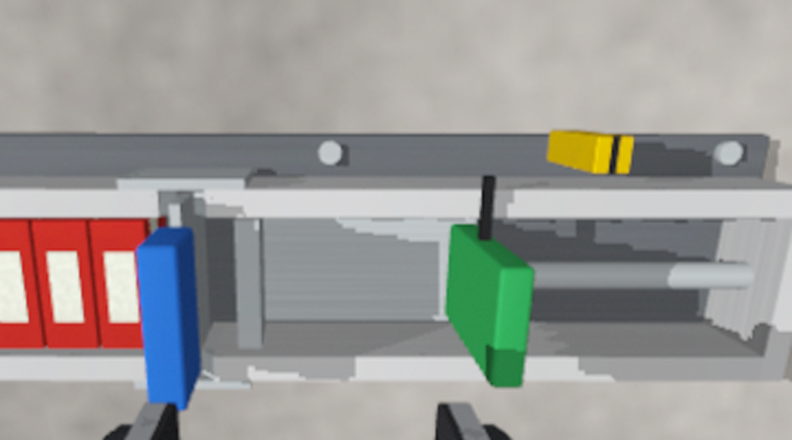

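The blue plate is seated in the slot and released (crop (168,315)), and the pusher is home at (490,300). The pointer is at (487,180) and the mark line at (615,153). Next I'll grip the pusher.

```bash
python3 - <<'E'
from workcell import *
from h import *
import pickle
c,f,s=pickle.load(open('f6.pkl','rb'))
q=lambda p,z:cast(c,np.array(p)/2.2+[180,60],z)[0][:2]
a=np.radians(85.2);ex=np.array([np.cos(a),np.sin(a)])
m,t=q((615,153),.062),q((487,180),.06);print(m,t,(m-t)@ex,(m-[.5046,.0603])@ex,(t-[.5046,.0603])@ex)
print(delta(s,[.505,.0605,.17],np.radians(-4.8)),delta(s,[.505,.0605,.068],np.radians(-4.8)))
E
```

```text
[0.55588177 0.00949613] [0.54951759 0.0571319 ] -0.04693616030195216 -0.046334545637210595 0.0006016146647415671
[ 0.0009  0.1396  0.0055 -0.0002  0.     -0.0003] [ 9.000e-04  1.396e-01  2.095e-01 -2.000e-04  0.000e+00 -3.000e-04]
```

Travel needed is 47 mm.

Call:
play_rows --pt "0 0.07 0 0 0 0 0.3" --pt "0 0.14 0 0 0 0 0.3" --pt "0 0.14 0 0 0 0 0.3" --pt "0 0.14 0.03 0 0 0 0.3" --pt "0 0.14 0.07 0 0 0 0.3" --pt "0 0.14 0.11 0 0 0 0.3" --pt "0 0.14 0.15 0 0 0 0.3" --pt "0 0.14 0.18 0 0 0 0.3" --pt "0 0.14 0.209 0 0 0 0.3" --pt "0 0.14 0.209 0 0 0 0.3"

```text
clock: 13.35
position: [0.5039, 0.0609, 0.0667]
tool_rot: [3.141, 0.002, -0.083]
force: [-0.2, 0.0, -0.5]
grip_width: 0.0595
finger_force: 0.0
```

Call:
play_rows --pt "0 0 0 0 0 0 0.5" --pt "0 0 0 0 0 0 0.7" --pt "0 0 0 0 0 0 1" --pt "0 0 0 0 0 0 1" --pt "0 0 0 0 0 0 1" --pt "0 0 0 0 0 0 1" --pt "0 0 0 0 0 0 1" --newtons 60

```text
clock: 14.05
position: [0.5049, 0.0602, 0.0689]
tool_rot: [-3.141, -0.001, -0.084]
force: [-1.5, -1.0, 8.0]
grip_width: 0.0113
finger_force: 58.5
```

```bash
python3 - <<'E'
from workcell import *
from h import *
s=observe();a=np.radians(85.2);ex=np.array([np.cos(a),np.sin(a)])
print(s['clock'],s['position'],s['tool_rot'],s['grip_width'],s['finger_force'],s['force'],(s['position'][:2]-[.5046,.0603])@ex)
E
```

```text
14.05 [0.50491047 0.06021196 0.06892852] [-3.14126840e+00 -9.57001799e-04 -8.38904348e-02] 0.011325862519322926 58.50486874580383 [-1.52040533 -0.97676715  8.00104416] -6.174924368648228e-05
```

Call:
play_rows --pt "0 0.012 0 0 0 0 1" --pt "0 0.024 0 0 0 0 1" --pt "0 0.036 0 0 0 0 1" --pt "0 0.048 0 0 0 0 1" --pt "0 0.06 0 0 0 0 1" --pt "0 0.072 0 0 0 0 1" --pt "0 0.084 0 0 0 0 1" --pt "0 0.094 0 0 0 0 1" --pt "0 0.094 0 0 0 0 1" --pt "0 0.094 0 0 0 0 1"

```text
clock: 15.05
position: [0.501, 0.0146, 0.0689]
tool_rot: [-3.14, -0.001, -0.083]
force: [-0.8, 7.5, 9.5]
grip_width: 0.0113
finger_force: 59.2
```

```bash
python3 - <<'E'
from workcell import *
from h import *
import pickle
s=observe();a=np.radians(85.2);ex=np.array([np.cos(a),np.sin(a)])
print(s['clock'],s['position'],s['tool_rot'],s['grip_width'],s['finger_force'],s['force'],(s['position'][:2]-[.5046,.0603])@ex)
c=get_calibration('wrist');f=grab_frame('wrist');pickle.dump((c,f,s),open('f7.pkl','wb'))
g=cv2.resize(f[60:280,80:440],None,fx=2.2,fy=2.2,interpolation=cv2.INTER_CUBIC)
cv2.imwrite('pics/w7.png',cv2.cvtColor(g,cv2.COLOR_RGB2BGR))
E
```

```text
15.05 [0.50098673 0.01458504 0.06890213] [-3.13967801e+00 -5.04533994e-04 -8.30496336e-02] 0.011344063733281185 59.24021244049072 [-0.75956543  7.53139035  9.5351432 ] -0.04585698334464138
```

View pics/w7.png

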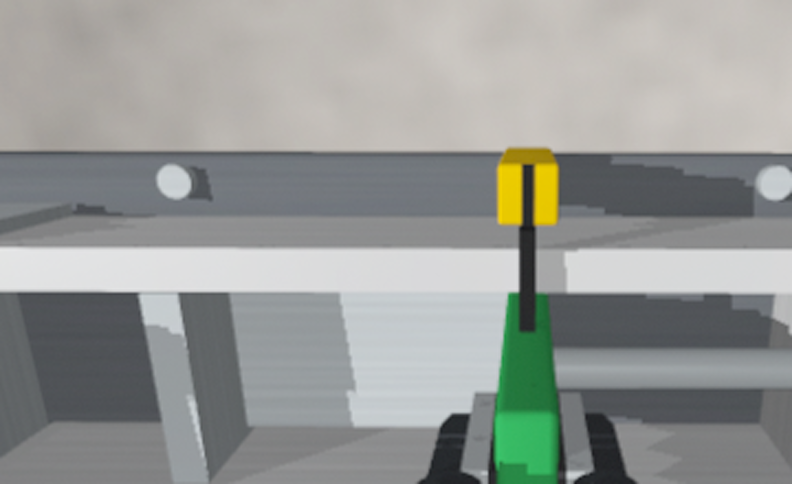

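The pointer at (527,275) lines up with the mark's black line at (528,195). I'll hold briefly, check the plate in the scene camera, and hand in.

Call:
play_rows --pt "0 0 0 0 0 0 1" --pt "0 0 0 0 0 0 1" --pt "0 0 0 0 0 0 1" --pt "0 0 0 0 0 0 1" --pt "0 0 0 0 0 0 1"

```text
clock: 15.6
position: [0.501, 0.0148, 0.0689]
tool_rot: [-3.14, -0.001, -0.083]
force: [-1.4, 8.3, 9.1]
grip_width: 0.0111
finger_force: 59.2
```

```bash
python3 - <<'E'
from workcell import *
from h import *
f=grab_frame('scene');cv2.imwrite('pics/s8.png',cv2.cvtColor(cv2.resize(f[140:240,240:440],None,fx=3,fy=3,interpolation=cv2.INTER_CUBIC),cv2.COLOR_RGB2BGR))
E
```

```text
(no output)
```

View pics/s8.png

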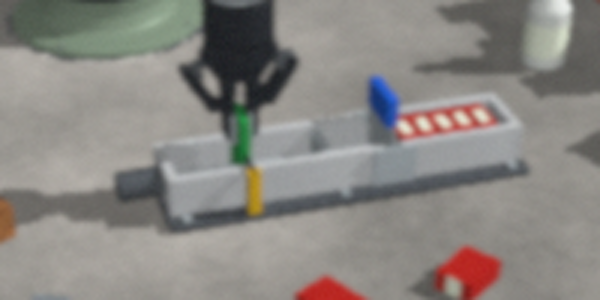

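The plate stands upright in the slot at (385,105), and the gripper holds the handle at (242,135) beside the mark at (254,190).

```bash
python3 -c "
from workcell import *
print(job_done())"
```

```text
the job is handed in; nothing more can be done
None
```

The job is handed in: the stop plate is fully down in the slot and released, and the gripper is holding the pusher with its pointer level with the yellow mark; I got no pass/fail verdict back.

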